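Line up the oil bottles by height on the shop's display plinth

TASK

Line the four white stoppered oil bottles up by height on the display plinth, one standing upright in the middle of each round mark: the tallest on the mark next to the white card, then going down to the shortest at the other end. Set every bottle down gently, never dropping it or knocking one over, and leave the black bull figurine where it stands.

Things in the scene. Friction and masses are not known exactly. Their poses are not given: they have to be found in the camera images.
- bottle_1: Tallest of four white ceramic oil bottles with fixed cork stoppers: 155 mm high in all, round body 58 mm in diameter, sloping shoulder, and a straight round neck with stopper 26 mm in diameter that makes up the top 38 mm. Loose, 0.34 kg give or take a third. Origin: centre of the underside; z up along the bottle.
- bottle_2: Second tallest of four white ceramic oil bottles with fixed cork stoppers: 130 mm high in all, round body 54 mm in diameter, sloping shoulder, and a straight round neck with stopper 26 mm in diameter that makes up the top 38 mm. Loose, 0.27 kg give or take a third. Origin: centre of the underside; z up along the bottle.
- bottle_3: Second shortest of four white ceramic oil bottles with fixed cork stoppers: 105 mm high in all, round body 50 mm in diameter, sloping shoulder, and a straight round neck with stopper 26 mm in diameter that makes up the top 38 mm. Loose, 0.2 kg give or take a third. Origin: centre of the underside; z up along the bottle.
- bottle_4: Shortest of four white ceramic oil bottles with fixed cork stoppers: 80 mm high in all, round body 46 mm in diameter, sloping shoulder, and a straight round neck with stopper 26 mm in diameter that makes up the top 38 mm. Loose, 0.14 kg give or take a third. Origin: centre of the underside; z up along the bottle.
- mark_a: One of four flat dark round marks, 70 mm in diameter, 100 mm apart in a straight row (a, b, c, d in that order) along the middle of a fixed wooden plinth, 530 x 110 mm, whose top is 18 mm above the counter; a bottle on a mark stands with its underside at that height. Origin: centre of the mark, at the plinth's top; y runs along the row, from mark_d towards mark_a.
- mark_b: One of four flat dark round marks, 70 mm in diameter, 100 mm apart in a straight row (a, b, c, d in that order) along the middle of a fixed wooden plinth, 530 x 110 mm, whose top is 18 mm above the counter; a bottle on a mark stands with its underside at that height. Origin: centre of the mark, at the plinth's top; y runs along the row, from mark_d towards mark_a.
- mark_c: One of four flat dark round marks, 70 mm in diameter, 100 mm apart in a straight row (a, b, c, d in that order) along the middle of a fixed wooden plinth, 530 x 110 mm, whose top is 18 mm above the counter; a bottle on a mark stands with its underside at that height. Origin: centre of the mark, at the plinth's top; y runs along the row, from mark_d towards mark_a.
- mark_d: One of four flat dark round marks, 70 mm in diameter, 100 mm apart in a straight row (a, b, c, d in that order) along the middle of a fixed wooden plinth, 530 x 110 mm, whose top is 18 mm above the counter; a bottle on a mark stands with its underside at that height. Origin: centre of the mark, at the plinth's top; y runs along the row, from mark_d towards mark_a.
- card_holder: Blank white card, 50 mm wide, leaning back in a small black foot, its top edge 78 mm above the plinth, fixed on the plinth at one end of the row, 80 mm beyond the centre of the last mark; it may be at either end (a low brass bell, 38 mm high, 36 mm wide, is fixed at the other). Origin: centre of its underside, at the plinth's top.
- bull: Small black bull figurine, loose bystander on the counter, about 85 mm long, 35 mm wide, 68 mm high. Origin: centre of its underside; x points to its tail.
Things that resemble listed ones, but are neither listed nor needed, are in the scene too. What is shaped like the bottle_4 but red is not meant.

How it is judged:
At the end, for the whole second after the job is handed in: Each bottle stands on the plinth (origin within 5 mm of its top's height), upright within 0.08 rad, its centre within 14 mm of the centre of its own mark, in order of height from the card's end (tallest next to the card), and all four are at rest (((horizontal distance between card_holder and mark_a below 0.12 m and horizontal distance between bottle_1 and mark_a below 0.014 m and horizontal distance between bottle_2 and mark_b below 0.014 m and horizontal distance between bottle_3 and mark_c below 0.014 m and horizontal distance between bottle_4 and mark_d below 0.014 m) or (horizontal distance between card_holder and mark_d below 0.12 m and horizontal distance between bottle_1 and mark_d below 0.014 m and horizontal distance between bottle_2 and mark_c below 0.014 m and horizontal distance between bottle_3 and mark_b below 0.014 m and horizontal distance between bottle_4 and mark_a below 0.014 m)) and height (world z) of bottle_1 between 0.013 and 0.023 m and angle between each of bottle_1, bottle_2, bottle_3, bottle_4's own z axis and vertical below 0.08 rad and linear speed of each of bottle_1, bottle_2, bottle_3, bottle_4 below 0.02 m/s and angular speed of each of bottle_1, bottle_2, bottle_3, bottle_4 below 0.2 rad/s and height (world z) of bottle_2 between 0.013 and 0.023 m and height (world z) of bottle_3 between 0.013 and 0.023 m and height (world z) of bottle_4 between 0.013 and 0.023 m); the robot touches nothing.
It fails at once if a bottle is tipped over (leans more than 0.6 rad) (angle between any of bottle_1, bottle_2, bottle_3, bottle_4's own z axis and vertical above 0.6 rad).
It fails at once if a bottle is dropped: touched by nothing while its underside is more than 45 mm above the counter (27 mm above the plinth) ((height (world z) of bottle_1 above 0.045 m and contact force between bottle_1 and anything else below 0.02 N) or (height (world z) of bottle_2 above 0.045 m and contact force between bottle_2 and anything else below 0.02 N) or (height (world z) of bottle_3 above 0.045 m and contact force between bottle_3 and anything else below 0.02 N) or (height (world z) of bottle_4 above 0.045 m and contact force between bottle_4 and anything else below 0.02 N)).
It fails at once if the bull figurine is shifted by more than 25 mm or tipped over (distance of bull from where it was at the start of the episode above 0.025 m or angle between bull's own z axis and vertical above 0.6 rad).
It also fails if it takes over 120 s, if anything falls off the work surface, if the arm or the gripper's body presses on something with over 40 N, if the wrist force passes 120 N, or if a joint passes its speed limit or range.

ROBOT

A 6-joint arm with a two-finger parallel gripper is mounted at the origin on the work surface. World frame = base frame: x ahead of the robot, y to its left, z up, the work surface at z = 0. Lengths are in m, angles in rad, forces in N, time in s.
With the tool pointing down it reaches from about 0.3 to 0.75 m from the base axis. Payload 8.5 kg.
Tool frame: the origin (TCP) lies at the very end of the fingers, on their centre line; the grasp point (between the pads) lies 19 mm behind it; z points along the fingers, y is the direction in which the jaws open and shut (so a half turn about z gives the same grasp; the last joint's range is limited). The gripper opens to 88 mm and grips with 3 to 60 N. Pads are 18 mm wide; open, the fingers measure 123 mm over their backs; the gripper's body (75 mm by 187 mm) begins 45 mm behind the grasp point.
Start: joints at [1.005, 0.381, 1.297, -0, 1.464, -0.215], TCP at [0.189, 0.516, 0.239] pointing down, gripper open.
Joint ranges: [-3.11, 3.11], [-0.89, 2.33], [0.22, 2.48], [-1.42, 4.56], [0.17, 2.85], [-2.88, 2.88]. Speed limits (rad/s): [2.39, 2.39, 3.14, 3.14, 3.14, 3.14].

INTERFACE

Orientations are given as a unit quaternion [w, x, y, z].
In Python, from plant import ctrl gives the robot as it stands.
- The arm moves only by the tool apply_moves, never from a script. Its argument "targets" is a list of rows, each an object of numbers: "dx", "dy", "dz": the shift along the world's x, y, z in mm; "wx", "wy", "wz": the turn, a rotation vector about the world's x, y, z in degrees. In form: [{"dx": .., "dy": .., "dz": .., "wx": .., "wy": .., "wz": ..}, ...]. A call has 1 to 10 rows; each row is the pose to reach, as a shift and turn from the pose commanded when the call began; what a row does not reach only later rows make up. A row lasts 1/10 s, in which the tool goes at most 50 mm and 8.59 degrees, less where a joint would pass 70% of its speed; a pose out of reach is approached as far as the arm can. A call with a gripper value outside its range is refused whole. "grip" is the gripper command: -1 is shut, 1 is fully open, values between are in proportion, set as the call begins (left out, the last holds). The fingers move at their own pace and stop on an object; "force" is the grip in N (left out, the last holds). Time passes only in rows, so rows that repeat a pose let the fingers close. It gives the time, the measured TCP pose, the force and the opening at its end, in the units of the state.
- ctrl.state(): the state, without advancing time (a new reading comes with each control period).
- ctrl.camera(name): name is "scene" or "top"; returns the picture (480x640x3 uint8, red, green, blue); there is no depth.
- ctrl.camera_params(name): a dict with "intrinsics" (3x3 intrinsics, pixels), "k1" (the pictures are not rectified: a ray, as slopes to the right and down, at radius r is drawn at 1 + k1 r^2 times it, then the intrinsics apply), "origin" and "rotation" of the camera in the world. Camera axes: x right, y up, looking along -z (the intrinsics and any distortion apply to the point x, -y, -z); pixel columns grow to the right and rows downward; lengths in m; the calibration is good to about 2 mm. A picture is of the moment at which its call begins. camera_params takes no time and is no camera call.
- ctrl.finish_job(): hands the job in, once; it reports no verdict.
The state is a dict: "time": time; "joint_pos": joint angles; "joint_velocities": joint speeds; "joint_efforts": joint torques, N m; "ee_pos": TCP position; "orientation": TCP orientation; "force": force on the tool from outside, world axes, zero at the start; "ft_torque": the same for the moment, N m; "width": finger opening in m.
Only numpy, scipy, OpenCV 4.12 (cv2) and the standard library are available. Lean on these libraries where they do the work, as an engineer would, in place of code of your own. Each camera call takes 0.05 s, during which the arm holds its last target. There are 200 camera calls.

## Working session

There is one attempt and no reset: what is moved stays moved. The work goes in short steps, Python scripts to look and compute and a tool call to move; the robot and the scene stay as the last step left them, time stands still between calls to the robot, and variables do not carry over. Pictures are saved under pics/ and viewed, about 12 in all and at most 16, crops included, and the job is handed in when it is done.

Besides the shell and the picture viewer there is one more tool, called after "Emit:" as name([rows], argument=value, ...), one row to a line, values as JSON. apply_moves: Moves the arm, as the interface text tells. Its arguments: {"type":"object","properties":{"targets":{"type":"array"},"grip":{"type":"number"},"force":{"type":"number"}},"required":["targets"]}

```bash
mkdir -p pics; ls; python3 - <<'E'
from plant import ctrl
import cv2
s=ctrl.state();print({k:s[k] for k in('time','ee_pos','orientation','width','force')})
for n in("scene","top"):
    cv2.imwrite(f"pics/{n}0.png",ctrl.camera(n)[:,:,::-1]);p=ctrl.camera_params(n);print(n,p)
E
```

```text
pics
{'time': 0.0, 'ee_pos': array([0.18886141, 0.51626104, 0.23815645]), 'orientation': array([-2.65859226e-04,  1.74521000e-01,  9.84653197e-01, -6.56354807e-04]), 'width': 0.08807137712779387, 'force': array([-0.40673195,  0.45850751,  0.9666765 ])}
scene {'intrinsics': array([[508.94830065,   0.        , 318.52767839],
       [  0.        , 508.94830065, 242.2010657 ],
       [  0.        ,   0.        ,   1.        ]]), 'k1': -0.01848517217897607, 'origin': array([1.1873914 , 0.2647443 , 0.75937701]), 'rotation': array([0.50097799, 0.21590552, 0.32342291, 0.77317752])}
top {'intrinsics': array([[467.07426659,   0.        , 316.87142641],
       [  0.        , 467.07426659, 241.13230054],
       [  0.        ,   0.        ,   1.        ]]), 'k1': 0.013311219162242444, 'origin': array([0.4539532 , 0.01210653, 0.87385113]), 'rotation': array([-0.70002676, -0.00433701,  0.03161517,  0.71340326])}
```

View pics/scene0.png

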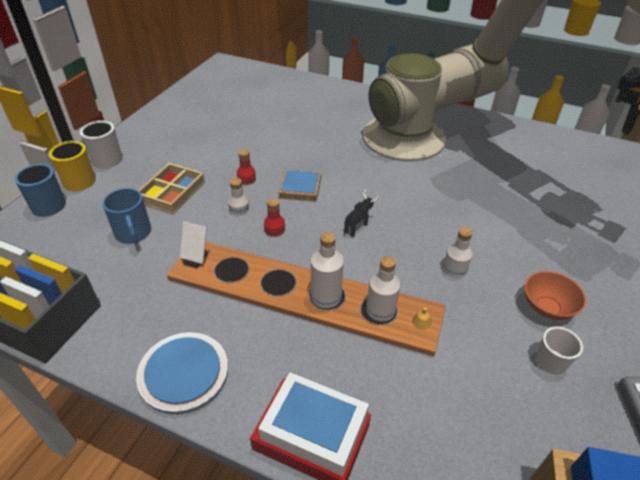

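View pics/top0.png

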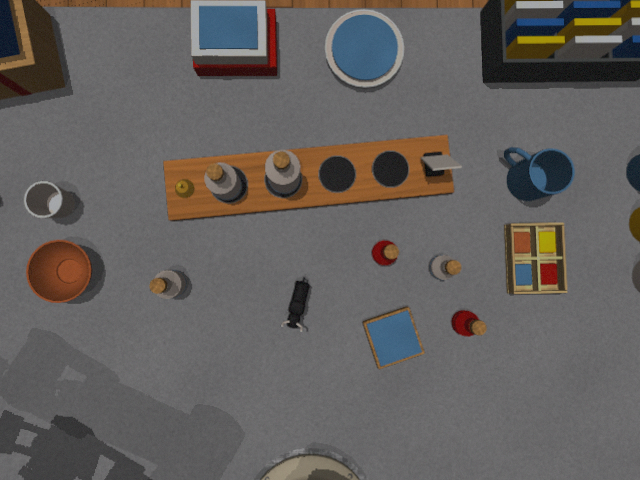

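```bash
cat > h.py <<'E'
from plant import ctrl
import numpy as np, cv2
from scipy.spatial.transform import Rotation as R
P={n:ctrl.camera_params(n) for n in("scene","top")}
def ray(n,uv):
    p=P[n];d=cv2.undistortPoints(np.array([[uv]],float),p['intrinsics'],np.array([p['k1'],0,0,0])).ravel()
    q=p['rotation'];return p['origin'],R.from_quat(q,scalar_first=True).apply([d[0],-d[1],-1]) if np.ndim(q)==1 else np.array(q)@[d[0],-d[1],-1]
def plane(n,uv,z):
    o,d=ray(n,uv);return (o+d*(z-o[2])/d[2])[:2]
def proj(n,X):
    p=P[n];c=R.from_quat(p['rotation'],scalar_first=True).inv().apply(np.array(X)-p['origin'])
    return cv2.projectPoints(np.array([[c[0],-c[1],-c[2]]]),np.zeros(3),np.zeros(3),p['intrinsics'],np.array([p['k1'],0,0,0]))[0].ravel()
def tri(a,b):
    o1,d1=ray("top",a);o2,d2=ray("scene",b)
    s=np.linalg.lstsq(np.c_[d1,-d2],o2-o1,rcond=None)[0];x,y=o1+s[0]*d1,o2+s[1]*d2
    return (x+y)/2,np.linalg.norm(x-y)
def comps(mask,lo,hi):
    n,l,st,c=cv2.connectedComponentsWithStats(mask.astype(np.uint8));return [(np.round(c[i],1).tolist(),int(st[i,4]),st[i,:4].tolist()) for i in range(1,n) if lo<st[i,4]<hi]
E
python3 - <<'E'
from h import *
for n in P:
    im=cv2.imread(f"pics/{n}0.png");h=cv2.cvtColor(im,cv2.COLOR_BGR2HSV).astype(int)
    print(n,"dark")
    for c in comps(h[:,:,2]<50,250,1800): print(c,np.round(plane(n,c[0],.018),4))
    pts={"top":[(282,159),(215,172),(158,286),(453,268)],"scene":[(328,239),(388,264),(464,233),(236,183)]}[n]
    for u,v in pts: print("cork",h[v,u],end=' ')
    print()
    print("orange", comps((h[:,:,0]<19)&(h[:,:,0]>6)&(h[:,:,1]>90)&(h[:,:,2]>90),30,400))
    print("plinth hsv",h[200,320] if n=="top" else h[312,380])
im=cv2.imread("pics/top0.png");a=cv2.resize(im[130:310,140:340],None,fx=3,fy=3,interpolation=cv2.INTER_CUBIC)
im=cv2.imread("pics/scene0.png");b=cv2.resize(im[150:340,170:500],(800,460),interpolation=cv2.INTER_CUBIC)
cv2.imwrite("pics/c1.png",a);cv2.imwrite("pics/c2.png",b)
E
```

```text
scene dark
([38.6, 66.5], 1678, [7, 0, 65, 141]) [ 0.1179 -1.1916]
([629.5, 97.9], 880, [616, 68, 24, 67]) [-0.4717  0.565 ]
([66.8, 150.5], 260, [54, 144, 27, 14]) [ 0.4473 -0.7589]
([33.4, 174.3], 331, [19, 167, 30, 16]) [ 0.5583 -0.7589]
([356.9, 217.8], 290, [345, 200, 27, 36]) [0.3829 0.0088]
cork [ 17 128 183] cork [ 16 128 187] cork [ 17 133 182] cork [ 16 134 183] 
orange [([72.3, 79.0], 97, [59, 71, 27, 18]), ([243.3, 152.9], 57, [239, 150, 10, 7]), ([170.0, 176.1], 56, [160, 170, 19, 13]), ([303.1, 191.9], 163, [279, 173, 42, 27]), ([236.0, 181.6], 82, [230, 177, 12, 11]), ([171.1, 196.5], 233, [160, 188, 26, 22]), ([272.8, 203.6], 96, [267, 199, 12, 12]), ([465.0, 232.1], 98, [459, 228, 13, 10]), ([327.7, 238.3], 149, [321, 232, 14, 15]), ([387.6, 262.5], 149, [381, 256, 14, 15]), ([136.8, 431.3], 36, [132, 425, 11, 13])]
plinth hsv [  6  21 119]
top dark
([7.1, 31.2], 811, [0, 0, 20, 58]) [0.8891 0.5341]
([561.8, 21.5], 1089, [506, 0, 124, 47]) [ 0.9083 -0.4973]
([627.9, 49.9], 341, [613, 37, 27, 21]) [ 0.8521 -0.6229]
([236.3, 71.5], 536, [195, 68, 83, 8]) [0.8148 0.1219]
([553.9, 163.0], 541, [535, 151, 37, 28]) [ 0.6364 -0.4705]
([390.3, 168.5], 932, [374, 152, 34, 34]) [ 0.6301 -0.1608]
([336.8, 173.6], 943, [320, 157, 35, 34]) [ 0.6218 -0.0608]
([524.7, 185.5], 605, [507, 159, 42, 42]) [ 0.5946 -0.4132]
([297.7, 302.4], 628, [287, 278, 23, 50]) [0.3862 0.0158]
cork [ 16 150 138] cork [ 17 151 132] cork [ 16 152 143] cork [ 17 148 134] 
orange [([280.9, 159.2], 214, [273, 152, 17, 16]), ([563.1, 243.6], 34, [562, 236, 3, 17]), ([391.2, 251.2], 173, [384, 244, 15, 15]), ([453.4, 266.8], 167, [447, 260, 14, 15]), ([549.2, 262.3], 31, [540, 260, 17, 5]), ([156.9, 285.4], 190, [150, 278, 15, 16]), ([550.5, 286.0], 42, [541, 283, 17, 8]), ([390.1, 337.1], 387, [363, 307, 62, 62]), ([478.7, 327.4], 164, [472, 320, 14, 15])]
plinth hsv [ 14 176 148]
```

View pics/c2.png

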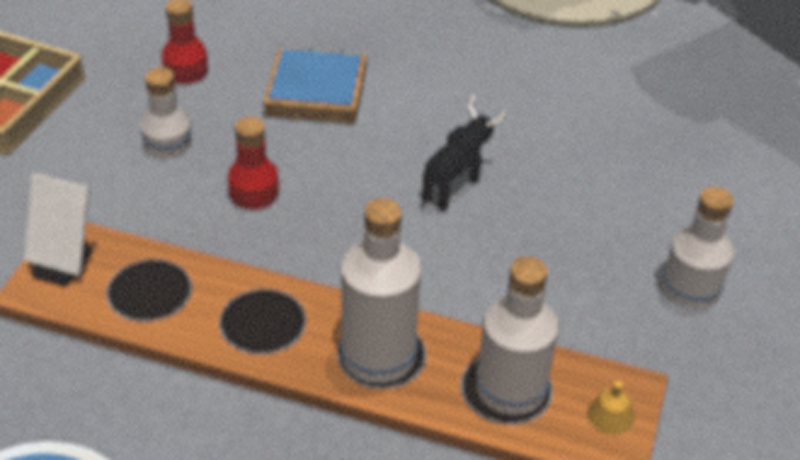

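```bash
python3 - <<'E'
from h import *
im=cv2.imread("pics/top0.png");h=cv2.cvtColor(im,cv2.COLOR_BGR2HSV).astype(int)
m=(h[:,:,1]<164)&(h[:,:,1]>95)&(h[:,:,0]>13);m2=np.zeros_like(m);m2[160:185,203:228]=m[160:185,203:228];m2=cv2.morphologyEx(m2.astype(np.uint8),cv2.MORPH_OPEN,np.ones((3,3)))
c=comps(m2,40,400);print(c)
im=cv2.imread("pics/scene0.png");h2=cv2.cvtColor(im,cv2.COLOR_BGR2HSV).astype(int)
d=np.zeros((480,640),bool);d[250:300,205:300]=h2[250:300,205:300,2]<60
for k in comps(d,100,1500): print(k,plane("scene",k[0],.018))
T={1:((280.9,159.2),(327.7,238.3)),2:(c[0][0],(387.6,262.5)),3:((156.9,285.4),(465,232.1)),4:((453.4,266.8),(236,181.6)),'r1':((391.2,251.2),(272.8,203.6))}
H={1:.173,2:.148,3:.105,4:.08,'r1':.08}
for k,(a,b) in T.items():
    x,e=tri(a,b);print(k,np.round(x,4),round(e,4),"top-plane",np.round(plane("top",a,H[k]-.005),4),"scene",np.round(plane("scene",b,H[k]-.006),4))
E
```

```text
[([214.3, 171.3], 228, [206, 163, 17, 17])]
([231.1, 269.3], 541, [216, 259, 31, 22]) [ 0.6299082  -0.16311047]
([277.9, 282.2], 583, [262, 271, 33, 24]) [ 0.62185024 -0.06347118]
1 [0.6156 0.0358 0.1693] 0.002 top-plane [0.6155 0.0368] scene [0.6137 0.034 ]
2 [0.6034 0.1404 0.1443] 0.0029 top-plane [0.6032 0.142 ] scene [0.6018 0.1386]
3 [0.4262 0.2413 0.1024] 0.0037 top-plane [0.4256 0.2439] scene [0.4234 0.2395]
4 [ 0.4458 -0.2532  0.0779] 0.0002 top-plane [ 0.4457 -0.2541] scene [ 0.4416 -0.2563]
r1 [ 0.4749 -0.1474  0.0742] 0.0009 top-plane [ 0.4747 -0.1468] scene [ 0.4747 -0.148 ]
```

View pics/c1.png

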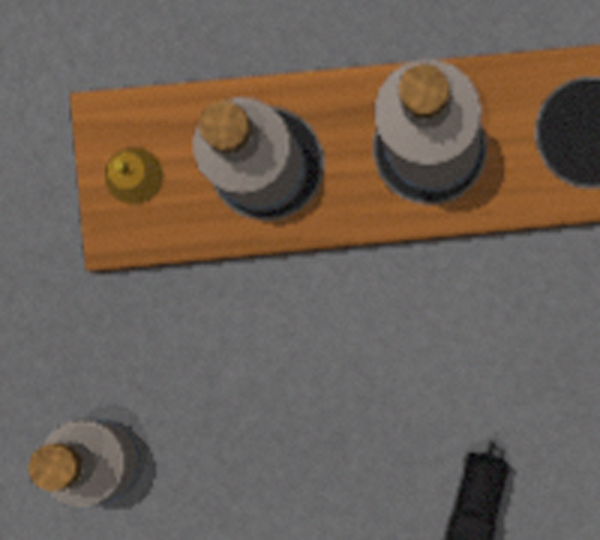

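Candidates: white bottles in the top view are the tall one at (281,159), the second tallest at (214,171), the second shortest at (157,285) and the shortest at (453,267). The red look-alikes are at (391,251) and (479,327). The triangulated cork heights of 169, 144, 102 and 78 mm confirm bottles 1 to 4. The card is at the right-hand end (-y), so bottle_1 goes on the mark at (.630,-.162), then 2, 3 and 4 follow towards +y. The crops show bottles 1 and 2 standing on the third and fourth marks. I'll grip across the row so the gripper clears the neighbouring bottles.

Emit:
apply_moves([
  {"dx":40,"dy":-30,"wz":-8},
  {"dx":80,"dy":-60,"wz":-16},
  {"dx":110,"dy":-95,"wz":-24},
  {"dx":140,"dy":-130,"wz":-32},
  {"dx":170,"dy":-165,"wz":-40},
  {"dx":200,"dy":-200,"wz":-48},
  {"dx":230,"dy":-235,"wz":-56},
  {"dx":260,"dy":-270,"wz":-65},
  {"dx":290,"dy":-305,"wz":-65},
  {"dx":290,"dy":-305,"wz":-65},
], grip=1, force=25)

```text
$.targets[0]: bad value
```

Emit:
apply_moves([
  {"dx":40,"dy":-30,"dz":0,"wx":0,"wy":0,"wz":-8},
  {"dx":80,"dy":-60,"dz":0,"wx":0,"wy":0,"wz":-16},
  {"dx":110,"dy":-95,"dz":0,"wx":0,"wy":0,"wz":-24},
  {"dx":140,"dy":-130,"dz":0,"wx":0,"wy":0,"wz":-32},
  {"dx":170,"dy":-165,"dz":0,"wx":0,"wy":0,"wz":-40},
  {"dx":200,"dy":-200,"dz":0,"wx":0,"wy":0,"wz":-48},
  {"dx":230,"dy":-235,"dz":0,"wx":0,"wy":0,"wz":-56},
  {"dx":260,"dy":-270,"dz":0,"wx":0,"wy":0,"wz":-65},
  {"dx":290,"dy":-305,"dz":0,"wx":0,"wy":0,"wz":-65},
  {"dx":290,"dy":-305,"dz":0,"wx":0,"wy":0,"wz":-65},
], grip=1, force=25)

```text
time: 1.1
ee_pos: [0.4818, 0.2078, 0.238]
orientation: [0.0, 0.678, 0.735, -0.0]
force: [0.1, 0.9, -0.5]
width: 0.0883
```

Emit:
apply_moves([
  {"dx":30,"dy":-40,"dz":0,"wx":0,"wy":0,"wz":0},
  {"dx":60,"dy":-78,"dz":0,"wx":0,"wy":0,"wz":0},
  {"dx":90,"dy":-116,"dz":0,"wx":0,"wy":0,"wz":0},
  {"dx":115,"dy":-150,"dz":0,"wx":0,"wy":0,"wz":0},
  {"dx":135,"dy":-175,"dz":0,"wx":0,"wy":0,"wz":0},
  {"dx":135,"dy":-175,"dz":0,"wx":0,"wy":0,"wz":0},
  {"dx":135,"dy":-175,"dz":0,"wx":0,"wy":0,"wz":0},
  {"dx":135,"dy":-175,"dz":0,"wx":0,"wy":0,"wz":0},
])

```text
time: 1.9
ee_pos: [0.6133, 0.0378, 0.2388]
orientation: [-0.0, 0.676, 0.737, -0.0]
force: [0.4, 0.6, -0.2]
width: 0.0878
```

```bash
python3 - <<'E'
from h import *
print(ctrl.state()['ee_pos'])
a=ctrl.camera("scene")[:,:,::-1];b=ctrl.camera("top")[:,:,::-1]
cv2.imwrite("pics/d.png",np.hstack([cv2.resize(a[120:320,240:440],(400,400)),cv2.resize(b[80:280,180:380],(400,400))]))
E
```

```text
[0.61327428 0.03783647 0.23880697]
```

View pics/d.png

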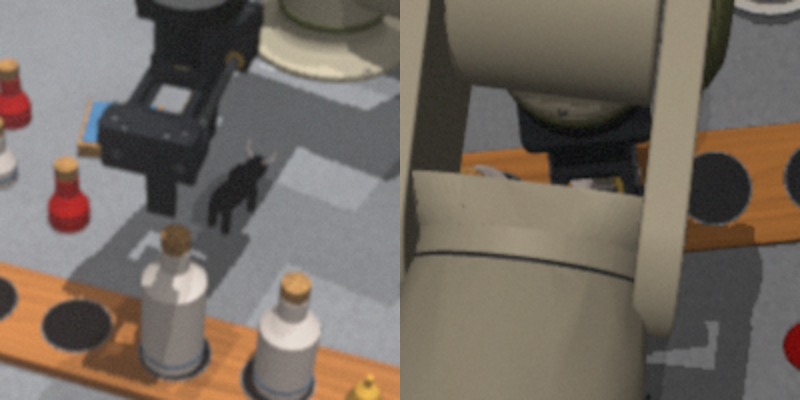

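The scene view shows the near finger in front of bottle 1's cork at (175,240) in the crop, roughly in line. I'll descend.

Emit:
apply_moves([
  {"dx":1,"dy":-2,"dz":-10,"wx":0,"wy":0,"wz":0},
  {"dx":1,"dy":-2,"dz":-25,"wx":0,"wy":0,"wz":0},
  {"dx":1,"dy":-2,"dz":-40,"wx":0,"wy":0,"wz":0},
  {"dx":1,"dy":-2,"dz":-55,"wx":0,"wy":0,"wz":0},
  {"dx":1,"dy":-2,"dz":-70,"wx":0,"wy":0,"wz":0},
  {"dx":1,"dy":-2,"dz":-85,"wx":0,"wy":0,"wz":0},
  {"dx":1,"dy":-2,"dz":-95,"wx":0,"wy":0,"wz":0},
  {"dx":1,"dy":-2,"dz":-101,"wx":0,"wy":0,"wz":0},
  {"dx":1,"dy":-2,"dz":-101,"wx":0,"wy":0,"wz":0},
  {"dx":1,"dy":-2,"dz":-101,"wx":0,"wy":0,"wz":0},
])

```text
time: 3.0
ee_pos: [0.6152, 0.0345, 0.1382]
orientation: [0.0, 0.676, 0.737, 0.0]
force: [0.4, 0.3, -0.1]
width: 0.0884
```

```bash
python3 - <<'E'
from h import *
a=ctrl.camera("scene")[:,:,::-1]
cv2.imwrite("pics/e.png",cv2.resize(a[170:350,250:450],(600,540)))
E
```

```text
(no output)
```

View pics/e.png

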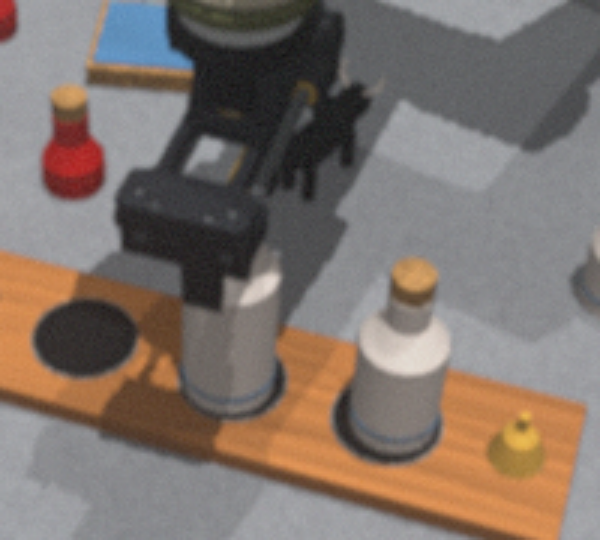

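The finger is in front of bottle 1's neck, which stands upright and untouched. I'll close.

Emit:
apply_moves([
  {"dx":0,"dy":0,"dz":0,"wx":0,"wy":0,"wz":0},
  {"dx":0,"dy":0,"dz":0,"wx":0,"wy":0,"wz":0},
  {"dx":0,"dy":0,"dz":0,"wx":0,"wy":0,"wz":0},
  {"dx":0,"dy":0,"dz":0,"wx":0,"wy":0,"wz":0},
  {"dx":0,"dy":0,"dz":0,"wx":0,"wy":0,"wz":0},
  {"dx":0,"dy":0,"dz":0,"wx":0,"wy":0,"wz":0},
  {"dx":0,"dy":0,"dz":0,"wx":0,"wy":0,"wz":0},
  {"dx":0,"dy":0,"dz":0,"wx":0,"wy":0,"wz":0},
  {"dx":0,"dy":0,"dz":0,"wx":0,"wy":0,"wz":0},
  {"dx":0,"dy":0,"dz":0,"wx":0,"wy":0,"wz":0},
], grip=-1, force=25)

```text
time: 4.05
ee_pos: [0.6151, 0.0345, 0.1378]
orientation: [0.0, 0.676, 0.737, 0.0]
force: [1.4, 0.7, -0.7]
width: 0.0246
```

Emit:
apply_moves([
  {"dx":0,"dy":0,"dz":3,"wx":0,"wy":0,"wz":0},
  {"dx":0,"dy":0,"dz":8,"wx":0,"wy":0,"wz":0},
  {"dx":0,"dy":0,"dz":15,"wx":0,"wy":0,"wz":0},
  {"dx":0,"dy":0,"dz":22,"wx":0,"wy":0,"wz":0},
  {"dx":0,"dy":0,"dz":27,"wx":0,"wy":0,"wz":0},
  {"dx":0,"dy":0,"dz":30,"wx":0,"wy":0,"wz":0},
  {"dx":0,"dy":0,"dz":30,"wx":0,"wy":0,"wz":0},
  {"dx":0,"dy":0,"dz":30,"wx":0,"wy":0,"wz":0},
])

```text
time: 4.85
ee_pos: [0.6149, 0.0345, 0.1676]
orientation: [-0.0, 0.676, 0.737, -0.0]
force: [-0.3, 0.1, -3.8]
width: 0.0244
```

Emit:
apply_moves([
  {"dx":1,"dy":-8,"dz":0,"wx":0,"wy":0,"wz":0},
  {"dx":2,"dy":-25,"dz":0,"wx":0,"wy":0,"wz":0},
  {"dx":4,"dy":-50,"dz":0,"wx":0,"wy":0,"wz":0},
  {"dx":6,"dy":-77,"dz":0,"wx":0,"wy":0,"wz":0},
  {"dx":8,"dy":-105,"dz":0,"wx":0,"wy":0,"wz":0},
  {"dx":10,"dy":-132,"dz":0,"wx":0,"wy":0,"wz":0},
  {"dx":12,"dy":-158,"dz":0,"wx":0,"wy":0,"wz":0},
  {"dx":13,"dy":-178,"dz":0,"wx":0,"wy":0,"wz":0},
  {"dx":14,"dy":-190,"dz":0,"wx":0,"wy":0,"wz":0},
  {"dx":15,"dy":-197,"dz":0,"wx":0,"wy":0,"wz":0},
])

```text
time: 5.85
ee_pos: [0.6299, -0.1638, 0.1676]
orientation: [-0.0, 0.677, 0.736, -0.0]
force: [-0.7, -0.0, -3.5]
width: 0.0246
```

Emit:
apply_moves([
  {"dx":0,"dy":0,"dz":0,"wx":0,"wy":0,"wz":0},
  {"dx":0,"dy":0,"dz":0,"wx":0,"wy":0,"wz":0},
  {"dx":0,"dy":0,"dz":0,"wx":0,"wy":0,"wz":0},
  {"dx":0,"dy":0,"dz":0,"wx":0,"wy":0,"wz":0},
])

```text
time: 6.25
ee_pos: [0.6301, -0.1617, 0.1679]
orientation: [-0.0, 0.676, 0.737, 0.0]
force: [-0.3, 0.1, -4.7]
width: 0.0245
```

```bash
python3 - <<'E'
from h import *
a=ctrl.camera("scene")[:,:,::-1];b=ctrl.camera("top")[:,:,::-1]
cv2.imwrite("pics/f.png",np.hstack([cv2.resize(a[160:320,160:320],(400,400)),cv2.resize(b[80:280,250:450],(400,400))]))
E
```

```text
(no output)
```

View pics/f.png

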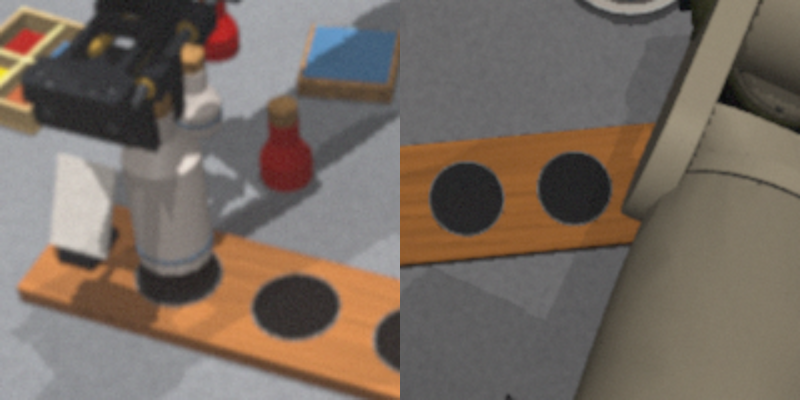

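Bottle 1 hangs upright above the card-end mark. I'll lower it slowly.

Emit:
apply_moves([
  {"dx":0,"dy":-1,"dz":-5,"wx":0,"wy":0,"wz":0},
  {"dx":0,"dy":-1,"dz":-12,"wx":0,"wy":0,"wz":0},
  {"dx":0,"dy":-1,"dz":-19,"wx":0,"wy":0,"wz":0},
  {"dx":0,"dy":-1,"dz":-24,"wx":0,"wy":0,"wz":0},
  {"dx":0,"dy":-1,"dz":-27,"wx":0,"wy":0,"wz":0},
  {"dx":0,"dy":-1,"dz":-28,"wx":0,"wy":0,"wz":0},
  {"dx":0,"dy":-1,"dz":-29,"wx":0,"wy":0,"wz":0},
  {"dx":0,"dy":-1,"dz":-30,"wx":0,"wy":0,"wz":0},
  {"dx":0,"dy":-1,"dz":-30,"wx":0,"wy":0,"wz":0},
  {"dx":0,"dy":-1,"dz":-30,"wx":0,"wy":0,"wz":0},
])

```text
time: 7.35
ee_pos: [0.6301, -0.1635, 0.1379]
orientation: [0.0, 0.676, 0.737, 0.0]
force: [0.5, -0.1, -4.6]
width: 0.0249
```

Emit:
apply_moves([
  {"dx":0,"dy":0,"dz":-0.5,"wx":0,"wy":0,"wz":0},
  {"dx":0,"dy":0,"dz":-1,"wx":0,"wy":0,"wz":0},
  {"dx":0,"dy":0,"dz":-1,"wx":0,"wy":0,"wz":0},
])

```text
time: 7.65
ee_pos: [0.6304, -0.1636, 0.1377]
orientation: [0.001, 0.676, 0.737, 0.0]
force: [0.4, 0.9, 2.5]
width: 0.0247
```

Emit:
apply_moves([
  {"dx":0,"dy":0,"dz":0,"wx":0,"wy":0,"wz":0},
  {"dx":0,"dy":0,"dz":0,"wx":0,"wy":0,"wz":0},
  {"dx":0,"dy":0,"dz":0,"wx":0,"wy":0,"wz":0},
  {"dx":0,"dy":0,"dz":0,"wx":0,"wy":0,"wz":0},
  {"dx":0,"dy":0,"dz":0,"wx":0,"wy":0,"wz":0},
  {"dx":0,"dy":0,"dz":0,"wx":0,"wy":0,"wz":0},
  {"dx":0,"dy":0,"dz":0,"wx":0,"wy":0,"wz":0},
  {"dx":0,"dy":0,"dz":0,"wx":0,"wy":0,"wz":0},
], grip=1)

```text
time: 8.45
ee_pos: [0.63, -0.1635, 0.1367]
orientation: [-0.0, 0.676, 0.737, 0.0]
force: [-0.1, 0.4, 0.2]
width: 0.0862
```

Emit:
apply_moves([
  {"dx":0,"dy":0,"dz":10,"wx":0,"wy":0,"wz":0},
  {"dx":0,"dy":0,"dz":30,"wx":0,"wy":0,"wz":0},
  {"dx":0,"dy":0,"dz":55,"wx":0,"wy":0,"wz":0},
  {"dx":0,"dy":0,"dz":75,"wx":0,"wy":0,"wz":0},
  {"dx":0,"dy":20,"dz":75,"wx":0,"wy":0,"wz":0},
  {"dx":-4,"dy":55,"dz":75,"wx":0,"wy":0,"wz":0},
  {"dx":-8,"dy":95,"dz":75,"wx":0,"wy":0,"wz":0},
  {"dx":-12,"dy":135,"dz":75,"wx":0,"wy":0,"wz":0},
  {"dx":-16,"dy":175,"dz":75,"wx":0,"wy":0,"wz":0},
  {"dx":-20,"dy":210,"dz":75,"wx":0,"wy":0,"wz":0},
])

```text
time: 9.45
ee_pos: [0.6089, 0.0497, 0.2111]
orientation: [-0.001, 0.676, 0.737, -0.0]
force: [-0.5, -0.3, 1.3]
width: 0.0878
```

Emit:
apply_moves([
  {"dx":-2,"dy":35,"dz":0,"wx":0,"wy":0,"wz":0},
  {"dx":-5,"dy":65,"dz":0,"wx":0,"wy":0,"wz":0},
  {"dx":-7,"dy":85,"dz":0,"wx":0,"wy":0,"wz":0},
  {"dx":-7,"dy":93,"dz":0,"wx":0,"wy":0,"wz":0},
  {"dx":-7,"dy":93,"dz":0,"wx":0,"wy":0,"wz":0},
  {"dx":-7,"dy":93,"dz":0,"wx":0,"wy":0,"wz":0},
  {"dx":-7,"dy":93,"dz":0,"wx":0,"wy":0,"wz":0},
])

```text
time: 10.15
ee_pos: [0.6031, 0.1386, 0.2116]
orientation: [-0.0, 0.677, 0.736, -0.0]
force: [0.4, 0.2, -0.1]
width: 0.0881
```

```bash
python3 - <<'E'
from h import *
a=ctrl.camera("scene")[:,:,::-1];b=ctrl.camera("top")[:,:,::-1]
cv2.imwrite("pics/g.png",np.hstack([cv2.resize(a[150:350,170:450],(560,400)),cv2.resize(b[130:230,370:430],(240,400))]))
for n,i in(("scene",a),("top",b)):
  h=cv2.cvtColor(i.copy(),cv2.COLOR_BGR2HSV).astype(int);m=(h[:,:,0]<19)&(h[:,:,0]>12)&(h[:,:,1]>90)&(h[:,:,1]<164)&(h[:,:,2]>90)
  print(n,comps(m,40,300),"expect",proj(n,(.630,-.162,.168)))
E
```

```text
scene [([264.3, 8.5], 52, [261, 0, 8, 19]), ([225.8, 21.2], 52, [222, 11, 8, 20]), ([187.8, 34.9], 54, [183, 25, 10, 20]), ([227.8, 43.0], 95, [223, 32, 12, 23]), ([160.5, 65.5], 124, [155, 48, 14, 33]), ([134.9, 89.6], 41, [130, 81, 10, 18]), ([243.4, 153.8], 72, [239, 150, 10, 10]), ([301.1, 193.0], 207, [279, 173, 42, 27]), ([235.5, 182.3], 86, [230, 178, 11, 11]), ([173.0, 196.0], 105, [161, 188, 25, 16]), ([272.6, 203.4], 95, [267, 199, 12, 11]), ([221.6, 211.9], 144, [215, 206, 14, 14]), ([465.0, 232.1], 104, [459, 227, 13, 11]), ([388.3, 263.3], 123, [381, 258, 14, 14]), ([337.4, 280.5], 115, [324, 275, 28, 14])] expect [222.2995024  211.96580918]
top [([410.3, 147.7], 224, [402, 139, 18, 18]), ([390.9, 251.6], 164, [384, 245, 15, 14]), ([453.3, 266.8], 170, [446, 260, 15, 15]), ([478.6, 327.4], 168, [472, 320, 14, 15])] expect [410.09315576 148.4214109 ]
```

View pics/g.png

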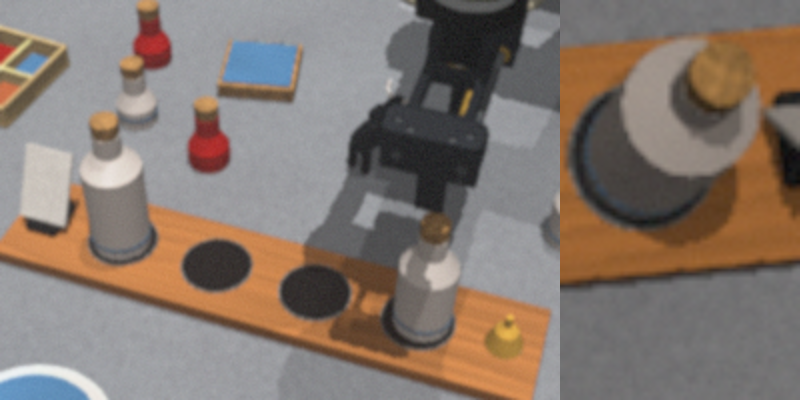

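Bottle 1 stands upright on its mark with its cork within about 2 mm of the expected place in both views. Next is bottle 2.

Emit:
apply_moves([
  {"dx":0,"dy":1,"dz":-10,"wx":0,"wy":0,"wz":0},
  {"dx":0,"dy":1,"dz":-25,"wx":0,"wy":0,"wz":0},
  {"dx":0,"dy":1,"dz":-40,"wx":0,"wy":0,"wz":0},
  {"dx":0,"dy":1,"dz":-55,"wx":0,"wy":0,"wz":0},
  {"dx":0,"dy":1,"dz":-70,"wx":0,"wy":0,"wz":0},
  {"dx":0,"dy":1,"dz":-82,"wx":0,"wy":0,"wz":0},
  {"dx":0,"dy":1,"dz":-92,"wx":0,"wy":0,"wz":0},
  {"dx":0,"dy":1,"dz":-98,"wx":0,"wy":0,"wz":0},
  {"dx":0,"dy":1,"dz":-98,"wx":0,"wy":0,"wz":0},
  {"dx":0,"dy":1,"dz":-98,"wx":0,"wy":0,"wz":0},
])

```text
time: 11.25
ee_pos: [0.6032, 0.1405, 0.1141]
orientation: [0.0, 0.676, 0.737, 0.0]
force: [0.9, -0.2, 0.2]
width: 0.0881
```

Emit:
apply_moves([
  {"dx":0,"dy":0,"dz":0,"wx":0,"wy":0,"wz":0},
  {"dx":0,"dy":0,"dz":0,"wx":0,"wy":0,"wz":0},
  {"dx":0,"dy":0,"dz":0,"wx":0,"wy":0,"wz":0},
  {"dx":0,"dy":0,"dz":0,"wx":0,"wy":0,"wz":0},
  {"dx":0,"dy":0,"dz":0,"wx":0,"wy":0,"wz":0},
  {"dx":0,"dy":0,"dz":0,"wx":0,"wy":0,"wz":0},
  {"dx":0,"dy":0,"dz":0,"wx":0,"wy":0,"wz":0},
  {"dx":0,"dy":0,"dz":0,"wx":0,"wy":0,"wz":0},
  {"dx":0,"dy":0,"dz":0,"wx":0,"wy":0,"wz":0},
  {"dx":0,"dy":0,"dz":0,"wx":0,"wy":0,"wz":0},
], grip=-1, force=25)

```text
time: 12.25
ee_pos: [0.6031, 0.1405, 0.1138]
orientation: [0.0, 0.676, 0.737, 0.0]
force: [0.9, 0.3, -1.6]
width: 0.0247
```

Emit:
apply_moves([
  {"dx":0,"dy":0,"dz":3,"wx":0,"wy":0,"wz":0},
  {"dx":0,"dy":0,"dz":8,"wx":0,"wy":0,"wz":0},
  {"dx":0,"dy":0,"dz":15,"wx":0,"wy":0,"wz":0},
  {"dx":0,"dy":0,"dz":22,"wx":0,"wy":0,"wz":0},
  {"dx":0,"dy":0,"dz":27,"wx":0,"wy":0,"wz":0},
  {"dx":0,"dy":0,"dz":30,"wx":0,"wy":0,"wz":0},
  {"dx":0,"dy":0,"dz":30,"wx":0,"wy":0,"wz":0},
  {"dx":0,"dy":0,"dz":30,"wx":0,"wy":0,"wz":0},
])

```text
time: 13.05
ee_pos: [0.6029, 0.1405, 0.1436]
orientation: [-0.0, 0.676, 0.737, -0.0]
force: [-0.1, -0.1, -2.6]
width: 0.0247
```

Emit:
apply_moves([
  {"dx":1,"dy":-8,"dz":0,"wx":0,"wy":0,"wz":0},
  {"dx":3,"dy":-26,"dz":0,"wx":0,"wy":0,"wz":0},
  {"dx":5,"dy":-52,"dz":0,"wx":0,"wy":0,"wz":0},
  {"dx":8,"dy":-80,"dz":0,"wx":0,"wy":0,"wz":0},
  {"dx":11,"dy":-108,"dz":0,"wx":0,"wy":0,"wz":0},
  {"dx":13,"dy":-136,"dz":0,"wx":0,"wy":0,"wz":0},
  {"dx":16,"dy":-162,"dz":0,"wx":0,"wy":0,"wz":0},
  {"dx":18,"dy":-183,"dz":0,"wx":0,"wy":0,"wz":0},
  {"dx":19,"dy":-196,"dz":0,"wx":0,"wy":0,"wz":0},
  {"dx":19,"dy":-202,"dz":0,"wx":0,"wy":0,"wz":0},
])

```text
time: 14.05
ee_pos: [0.6219, -0.0634, 0.1436]
orientation: [-0.0, 0.677, 0.736, -0.0]
force: [0.3, 0.3, -2.7]
width: 0.0249
```

Emit:
apply_moves([
  {"dx":0,"dy":0,"dz":0,"wx":0,"wy":0,"wz":0},
  {"dx":0,"dy":0,"dz":0,"wx":0,"wy":0,"wz":0},
  {"dx":0,"dy":0,"dz":-5,"wx":0,"wy":0,"wz":0},
  {"dx":0,"dy":0,"dz":-12,"wx":0,"wy":0,"wz":0},
  {"dx":0,"dy":0,"dz":-19,"wx":0,"wy":0,"wz":0},
  {"dx":0,"dy":0,"dz":-24,"wx":0,"wy":0,"wz":0},
  {"dx":0,"dy":0,"dz":-27,"wx":0,"wy":0,"wz":0},
  {"dx":0,"dy":0,"dz":-28,"wx":0,"wy":0,"wz":0},
  {"dx":0,"dy":0,"dz":-29,"wx":0,"wy":0,"wz":0},
  {"dx":0,"dy":0,"dz":-29,"wx":0,"wy":0,"wz":0},
])

```text
time: 15.05
ee_pos: [0.6221, -0.0616, 0.1148]
orientation: [0.0, 0.676, 0.737, 0.0]
force: [0.3, -0.0, -2.5]
width: 0.0247
```

Emit:
apply_moves([
  {"dx":0,"dy":0,"dz":-0.5,"wx":0,"wy":0,"wz":0},
  {"dx":0,"dy":0,"dz":-1,"wx":0,"wy":0,"wz":0},
  {"dx":0,"dy":0,"dz":-1.5,"wx":0,"wy":0,"wz":0},
  {"dx":0,"dy":0,"dz":-1.5,"wx":0,"wy":0,"wz":0},
])

```text
time: 15.45
ee_pos: [0.6222, -0.0616, 0.1137]
orientation: [0.0, 0.676, 0.737, 0.0]
force: [-0.1, 0.3, 1.1]
width: 0.0251
```

Emit:
apply_moves([
  {"dx":0,"dy":0,"dz":0,"wx":0,"wy":0,"wz":0},
  {"dx":0,"dy":0,"dz":0,"wx":0,"wy":0,"wz":0},
  {"dx":0,"dy":0,"dz":0,"wx":0,"wy":0,"wz":0},
  {"dx":0,"dy":0,"dz":0,"wx":0,"wy":0,"wz":0},
  {"dx":0,"dy":0,"dz":0,"wx":0,"wy":0,"wz":0},
  {"dx":0,"dy":0,"dz":0,"wx":0,"wy":0,"wz":0},
  {"dx":0,"dy":0,"dz":0,"wx":0,"wy":0,"wz":0},
  {"dx":0,"dy":0,"dz":0,"wx":0,"wy":0,"wz":0},
], grip=1)

```text
time: 16.25
ee_pos: [0.622, -0.0615, 0.1132]
orientation: [-0.0, 0.676, 0.737, 0.0]
force: [0.2, 0.9, -0.1]
width: 0.0866
```

Emit:
apply_moves([
  {"dx":0,"dy":0,"dz":10,"wx":0,"wy":0,"wz":0},
  {"dx":0,"dy":0,"dz":30,"wx":0,"wy":0,"wz":0},
  {"dx":0,"dy":0,"dz":55,"wx":0,"wy":0,"wz":0},
  {"dx":0,"dy":0,"dz":75,"wx":0,"wy":0,"wz":0},
  {"dx":-10,"dy":15,"dz":75,"wx":0,"wy":0,"wz":0},
  {"dx":-30,"dy":45,"dz":75,"wx":0,"wy":0,"wz":0},
  {"dx":-52,"dy":80,"dz":75,"wx":0,"wy":0,"wz":0},
  {"dx":-75,"dy":115,"dz":75,"wx":0,"wy":0,"wz":0},
  {"dx":-98,"dy":150,"dz":75,"wx":0,"wy":0,"wz":0},
  {"dx":-121,"dy":185,"dz":75,"wx":0,"wy":0,"wz":0},
])

```text
time: 17.25
ee_pos: [0.5, 0.1247, 0.1891]
orientation: [0.0, 0.676, 0.737, 0.0]
force: [0.9, 0.3, -0.1]
width: 0.0883
```

Emit:
apply_moves([
  {"dx":-22,"dy":35,"dz":0,"wx":0,"wy":0,"wz":0},
  {"dx":-45,"dy":70,"dz":0,"wx":0,"wy":0,"wz":0},
  {"dx":-63,"dy":98,"dz":0,"wx":0,"wy":0,"wz":0},
  {"dx":-72,"dy":113,"dz":0,"wx":0,"wy":0,"wz":0},
  {"dx":-76,"dy":118,"dz":0,"wx":0,"wy":0,"wz":0},
  {"dx":-76,"dy":118,"dz":0,"wx":0,"wy":0,"wz":0},
  {"dx":-76,"dy":118,"dz":0,"wx":0,"wy":0,"wz":0},
  {"dx":-76,"dy":118,"dz":0,"wx":0,"wy":0,"wz":0},
])

```text
time: 18.05
ee_pos: [0.4256, 0.2407, 0.1883]
orientation: [0.0, 0.677, 0.736, 0.0]
force: [-0.3, 0.3, -0.4]
width: 0.0883
```

```bash
python3 - <<'E'
from h import *
a=ctrl.camera("scene")[:,:,::-1];b=ctrl.camera("top")[:,:,::-1]
cv2.imwrite("pics/i.png",np.hstack([cv2.resize(a[130:330,220:520],(600,400)),cv2.resize(b[100:300,320:420],(200,400))]))
for n,i in(("scene",a),("top",b)):
  h=cv2.cvtColor(i.copy(),cv2.COLOR_BGR2HSV).astype(int);m=(h[:,:,0]<19)&(h[:,:,0]>12)&(h[:,:,1]>90)&(h[:,:,1]<164)&(h[:,:,2]>90)
  print(n,[c[0] for c in comps(m,40,300) if c[0][1]>130],"expect b1",proj(n,(.630,-.162,.168)),"b2",proj(n,(.622,-.062,.143)))
E
```

```text
scene [[243.3, 153.6], [301.6, 192.8], [235.6, 182.2], [172.5, 196.2], [272.7, 203.5], [221.7, 212.0], [274.7, 235.5], [466.3, 231.7]] expect b1 [222.2995024  211.96580918] b2 [275.34088066 235.48275655]
top [[410.3, 147.7], [343.5, 157.5], [390.9, 251.6], [453.3, 266.9], [151.6, 285.6], [478.6, 327.3]] expect b1 [410.09315576 148.4214109 ] b2 [343.91536113 158.03522513]
```

View pics/i.png

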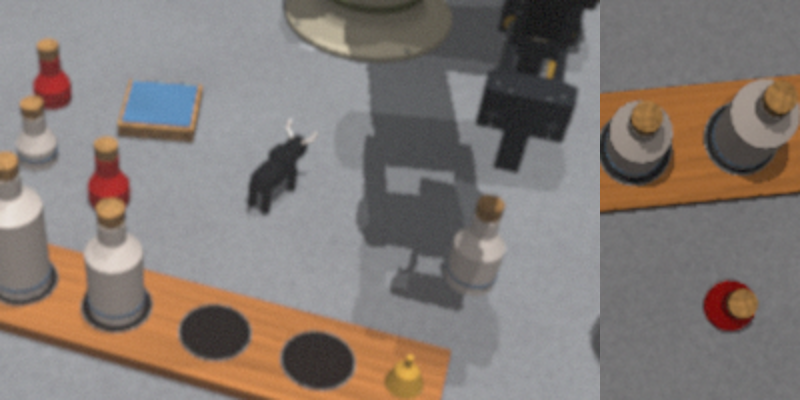

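Bottles 1 and 2 stand well on their marks, with corks within a pixel of the expected places, and the bull is untouched. Next is bottle 3, and I'll also measure the two bare marks.

Emit:
apply_moves([
  {"dx":0,"dy":1,"dz":-15,"wx":0,"wy":0,"wz":0},
  {"dx":0,"dy":1,"dz":-35,"wx":0,"wy":0,"wz":0},
  {"dx":0,"dy":1,"dz":-55,"wx":0,"wy":0,"wz":0},
  {"dx":0,"dy":1,"dz":-75,"wx":0,"wy":0,"wz":0},
  {"dx":0,"dy":1,"dz":-90,"wx":0,"wy":0,"wz":0},
  {"dx":0,"dy":1,"dz":-103,"wx":0,"wy":0,"wz":0},
  {"dx":0,"dy":1,"dz":-113,"wx":0,"wy":0,"wz":0},
  {"dx":0,"dy":1,"dz":-118,"wx":0,"wy":0,"wz":0},
  {"dx":0,"dy":1,"dz":-118,"wx":0,"wy":0,"wz":0},
  {"dx":0,"dy":1,"dz":-118,"wx":0,"wy":0,"wz":0},
])

```text
time: 19.15
ee_pos: [0.4253, 0.2425, 0.0706]
orientation: [0.0, 0.676, 0.737, 0.0]
force: [-0.1, 0.1, 0.7]
width: 0.088
```

Emit:
apply_moves([
  {"dx":0,"dy":0,"dz":0,"wx":0,"wy":0,"wz":0},
  {"dx":0,"dy":0,"dz":0,"wx":0,"wy":0,"wz":0},
  {"dx":0,"dy":0,"dz":0,"wx":0,"wy":0,"wz":0},
  {"dx":0,"dy":0,"dz":0,"wx":0,"wy":0,"wz":0},
  {"dx":0,"dy":0,"dz":0,"wx":0,"wy":0,"wz":0},
  {"dx":0,"dy":0,"dz":0,"wx":0,"wy":0,"wz":0},
  {"dx":0,"dy":0,"dz":0,"wx":0,"wy":0,"wz":0},
  {"dx":0,"dy":0,"dz":0,"wx":0,"wy":0,"wz":0},
  {"dx":0,"dy":0,"dz":0,"wx":0,"wy":0,"wz":0},
  {"dx":0,"dy":0,"dz":0,"wx":0,"wy":0,"wz":0},
], grip=-1, force=20)

```text
time: 20.15
ee_pos: [0.425, 0.2425, 0.0702]
orientation: [0.0, 0.676, 0.737, 0.0]
force: [-0.0, 0.3, -0.5]
width: 0.0248
```

Emit:
apply_moves([
  {"dx":0,"dy":0,"dz":3,"wx":0,"wy":0,"wz":0},
  {"dx":0,"dy":0,"dz":8,"wx":0,"wy":0,"wz":0},
  {"dx":0,"dy":0,"dz":17,"wx":0,"wy":0,"wz":0},
  {"dx":0,"dy":0,"dz":28,"wx":0,"wy":0,"wz":0},
  {"dx":0,"dy":0,"dz":38,"wx":0,"wy":0,"wz":0},
  {"dx":0,"dy":0,"dz":45,"wx":0,"wy":0,"wz":0},
  {"dx":0,"dy":0,"dz":48,"wx":0,"wy":0,"wz":0},
  {"dx":0,"dy":0,"dz":48,"wx":0,"wy":0,"wz":0},
  {"dx":0,"dy":0,"dz":48,"wx":0,"wy":0,"wz":0},
])

```text
time: 21.05
ee_pos: [0.4248, 0.2424, 0.118]
orientation: [-0.0, 0.676, 0.737, -0.0]
force: [-0.3, 0.2, -2.0]
width: 0.0247
```

```bash
python3 - <<'E'
from h import *
i=ctrl.camera("scene")[:,:,::-1].copy();h=cv2.cvtColor(i,cv2.COLOR_BGR2HSV).astype(int)
d=np.zeros((480,640),bool);d[275:335,300:405]=h[275:335,300:405,2]<60
for k in comps(d,100,1500): print(k,plane("scene",k[0],.018))
E
```

```text
([327.1, 295.7], 619, [311, 284, 33, 25]) [0.61367593 0.03637403]
([378.4, 309.7], 677, [362, 297, 34, 26]) [0.60542317 0.13562711]
```

Emit:
apply_moves([
  {"dx":6,"dy":-6,"dz":0,"wx":0,"wy":0,"wz":0},
  {"dx":20,"dy":-21,"dz":0,"wx":0,"wy":0,"wz":0},
  {"dx":40,"dy":-42,"dz":0,"wx":0,"wy":0,"wz":0},
  {"dx":62,"dy":-66,"dz":0,"wx":0,"wy":0,"wz":0},
  {"dx":85,"dy":-91,"dz":0,"wx":0,"wy":0,"wz":0},
  {"dx":108,"dy":-116,"dz":0,"wx":0,"wy":0,"wz":0},
  {"dx":131,"dy":-141,"dz":0,"wx":0,"wy":0,"wz":0},
  {"dx":153,"dy":-165,"dz":0,"wx":0,"wy":0,"wz":0},
  {"dx":171,"dy":-185,"dz":0,"wx":0,"wy":0,"wz":0},
  {"dx":183,"dy":-198,"dz":0,"wx":0,"wy":0,"wz":0},
])

```text
time: 22.1
ee_pos: [0.6092, 0.0422, 0.1176]
orientation: [-0.0, 0.677, 0.736, -0.0]
force: [0.0, 0.9, -1.7]
width: 0.0249
```

Emit:
apply_moves([
  {"dx":4,"dy":-5,"dz":0,"wx":0,"wy":0,"wz":0},
  {"dx":6,"dy":-6,"dz":0,"wx":0,"wy":0,"wz":0},
  {"dx":6,"dy":-6,"dz":0,"wx":0,"wy":0,"wz":0},
  {"dx":6,"dy":-6,"dz":0,"wx":0,"wy":0,"wz":0},
])

```text
time: 22.5
ee_pos: [0.6135, 0.0392, 0.1183]
orientation: [-0.0, 0.676, 0.737, -0.0]
force: [0.1, -0.6, -1.1]
width: 0.0252
```

Emit:
apply_moves([
  {"dx":0,"dy":0,"dz":-5,"wx":0,"wy":0,"wz":0},
  {"dx":0,"dy":0,"dz":-12,"wx":0,"wy":0,"wz":0},
  {"dx":0,"dy":0,"dz":-19,"wx":0,"wy":0,"wz":0},
  {"dx":0,"dy":0,"dz":-24,"wx":0,"wy":0,"wz":0},
  {"dx":0,"dy":0,"dz":-27,"wx":0,"wy":0,"wz":0},
  {"dx":0,"dy":0,"dz":-28,"wx":0,"wy":0,"wz":0},
  {"dx":0,"dy":0,"dz":-29,"wx":0,"wy":0,"wz":0},
  {"dx":0,"dy":0,"dz":-29,"wx":0,"wy":0,"wz":0},
])

```text
time: 23.3
ee_pos: [0.6141, 0.0385, 0.0893]
orientation: [0.0, 0.676, 0.737, 0.0]
force: [0.1, -0.1, -1.3]
width: 0.0244
```

Emit:
apply_moves([
  {"dx":0,"dy":0,"dz":-0.5,"wx":0,"wy":0,"wz":0},
  {"dx":0,"dy":0,"dz":-1,"wx":0,"wy":0,"wz":0},
  {"dx":0,"dy":0,"dz":-1,"wx":0,"wy":0,"wz":0},
])

```text
time: 23.6
ee_pos: [0.614, 0.0385, 0.0883]
orientation: [0.0, 0.676, 0.737, 0.0]
force: [-0.3, 0.4, -2.0]
width: 0.0248
```

Not quite in contact yet, so a little lower.

Emit:
apply_moves([
  {"dx":0,"dy":0,"dz":-0.5,"wx":0,"wy":0,"wz":0},
  {"dx":0,"dy":0,"dz":-1,"wx":0,"wy":0,"wz":0},
  {"dx":0,"dy":0,"dz":-1,"wx":0,"wy":0,"wz":0},
])

```text
time: 23.9
ee_pos: [0.6144, 0.0384, 0.0881]
orientation: [0.001, 0.676, 0.737, 0.0]
force: [-0.7, 0.6, 4.3]
width: 0.025
```

Emit:
apply_moves([
  {"dx":0,"dy":0,"dz":0,"wx":0,"wy":0,"wz":0},
  {"dx":0,"dy":0,"dz":0,"wx":0,"wy":0,"wz":0},
  {"dx":0,"dy":0,"dz":0,"wx":0,"wy":0,"wz":0},
  {"dx":0,"dy":0,"dz":0,"wx":0,"wy":0,"wz":0},
  {"dx":0,"dy":0,"dz":0,"wx":0,"wy":0,"wz":0},
  {"dx":0,"dy":0,"dz":0,"wx":0,"wy":0,"wz":0},
  {"dx":0,"dy":0,"dz":0,"wx":0,"wy":0,"wz":0},
  {"dx":0,"dy":0,"dz":0,"wx":0,"wy":0,"wz":0},
], grip=1)

```text
time: 24.7
ee_pos: [0.614, 0.0385, 0.0872]
orientation: [-0.0, 0.676, 0.737, -0.0]
force: [-0.6, 0.5, 0.9]
width: 0.0867
```

Emit:
apply_moves([
  {"dx":0,"dy":0,"dz":10,"wx":0,"wy":0,"wz":0},
  {"dx":0,"dy":0,"dz":30,"wx":0,"wy":0,"wz":0},
  {"dx":0,"dy":0,"dz":60,"wx":0,"wy":0,"wz":0},
  {"dx":0,"dy":0,"dz":90,"wx":0,"wy":0,"wz":0},
  {"dx":0,"dy":0,"dz":115,"wx":0,"wy":0,"wz":0},
  {"dx":-10,"dy":-17,"dz":120,"wx":0,"wy":0,"wz":0},
  {"dx":-25,"dy":-43,"dz":120,"wx":0,"wy":0,"wz":0},
  {"dx":-45,"dy":-78,"dz":120,"wx":0,"wy":0,"wz":0},
  {"dx":-65,"dy":-113,"dz":120,"wx":0,"wy":0,"wz":0},
  {"dx":-85,"dy":-147,"dz":120,"wx":0,"wy":0,"wz":0},
])

```text
time: 25.7
ee_pos: [0.5281, -0.1097, 0.2081]
orientation: [0.001, 0.676, 0.737, 0.0]
force: [0.2, -1.3, 0.0]
width: 0.088
```

Emit:
apply_moves([
  {"dx":-20,"dy":-35,"dz":0,"wx":0,"wy":0,"wz":0},
  {"dx":-40,"dy":-70,"dz":0,"wx":0,"wy":0,"wz":0},
  {"dx":-60,"dy":-104,"dz":0,"wx":0,"wy":0,"wz":0},
  {"dx":-75,"dy":-130,"dz":0,"wx":0,"wy":0,"wz":0},
  {"dx":-84,"dy":-146,"dz":0,"wx":0,"wy":0,"wz":0},
  {"dx":-84,"dy":-146,"dz":0,"wx":0,"wy":0,"wz":0},
  {"dx":-84,"dy":-146,"dz":0,"wx":0,"wy":0,"wz":0},
  {"dx":-84,"dy":-146,"dz":0,"wx":0,"wy":0,"wz":0},
])

```text
time: 26.5
ee_pos: [0.4454, -0.2536, 0.2075]
orientation: [0.0, 0.676, 0.737, 0.0]
force: [-0.2, 0.2, -0.1]
width: 0.088
```

```bash
python3 - <<'E'
from h import *
a=ctrl.camera("scene")[:,:,::-1];b=ctrl.camera("top")[:,:,::-1]
cv2.imwrite("pics/j.png",np.hstack([cv2.resize(a[110:330,170:450],(560,440)),cv2.resize(b[120:340,260:380],(240,440))]))
for n,i in(("scene",a),("top",b)):
  h=cv2.cvtColor(i.copy(),cv2.COLOR_BGR2HSV).astype(int);m=(h[:,:,0]<19)&(h[:,:,0]>12)&(h[:,:,1]>90)&(h[:,:,1]<164)&(h[:,:,2]>90)
  print(n,[c[0] for c in comps(m,40,300) if c[0][1]>130],"expect b3",proj(n,(.6135,.038,.118)),"b4",proj(n,(.4445,-.2545,.075)))
E
```

```text
scene [[302.1, 192.9], [235.8, 182.2], [172.2, 196.3], [272.7, 203.2], [221.6, 211.6], [274.7, 235.4], [328.1, 259.0]] expect b3 [329.23040061 259.13198541] b4 [235.97396387 182.18235449]
top [[410.3, 147.6], [343.4, 157.5], [280.4, 166.1], [391.0, 251.5], [450.2, 266.3]] expect b3 [281.38453782 167.38453356] b4 [453.67500362 267.51938574]
```

View pics/j.png

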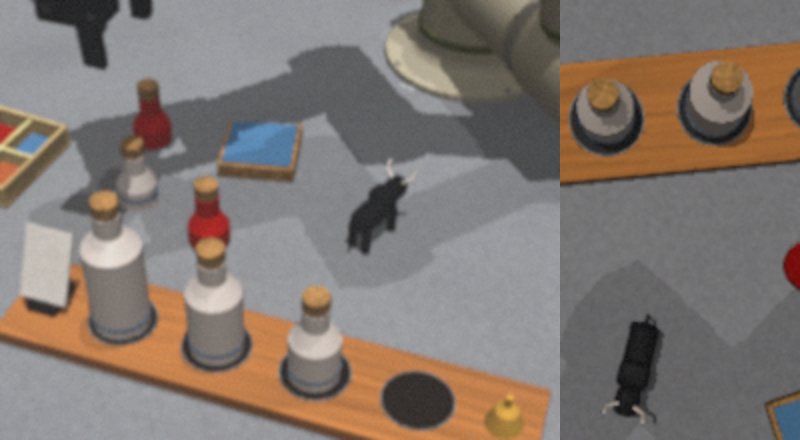

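Bottle 3 stands on its mark, about 2 mm off the expected place. The bull and the reds are undisturbed. Next is bottle 4.

Emit:
apply_moves([
  {"dx":0,"dy":0,"dz":-20,"wx":0,"wy":0,"wz":0},
  {"dx":0,"dy":0,"dz":-48,"wx":0,"wy":0,"wz":0},
  {"dx":0,"dy":0,"dz":-76,"wx":0,"wy":0,"wz":0},
  {"dx":0,"dy":0,"dz":-100,"wx":0,"wy":0,"wz":0},
  {"dx":0,"dy":0,"dz":-120,"wx":0,"wy":0,"wz":0},
  {"dx":0,"dy":0,"dz":-138,"wx":0,"wy":0,"wz":0},
  {"dx":0,"dy":0,"dz":-152,"wx":0,"wy":0,"wz":0},
  {"dx":0,"dy":0,"dz":-162,"wx":0,"wy":0,"wz":0},
  {"dx":0,"dy":0,"dz":-162,"wx":0,"wy":0,"wz":0},
  {"dx":0,"dy":0,"dz":-162,"wx":0,"wy":0,"wz":0},
])

```text
time: 27.6
ee_pos: [0.4453, -0.2544, 0.0456]
orientation: [0.0, 0.676, 0.737, 0.0]
force: [0.2, -0.7, 0.8]
width: 0.088
```

Emit:
apply_moves([
  {"dx":0,"dy":0,"dz":0,"wx":0,"wy":0,"wz":0},
  {"dx":0,"dy":0,"dz":0,"wx":0,"wy":0,"wz":0},
  {"dx":0,"dy":0,"dz":0,"wx":0,"wy":0,"wz":0},
  {"dx":0,"dy":0,"dz":0,"wx":0,"wy":0,"wz":0},
  {"dx":0,"dy":0,"dz":0,"wx":0,"wy":0,"wz":0},
  {"dx":0,"dy":0,"dz":0,"wx":0,"wy":0,"wz":0},
  {"dx":0,"dy":0,"dz":0,"wx":0,"wy":0,"wz":0},
  {"dx":0,"dy":0,"dz":0,"wx":0,"wy":0,"wz":0},
  {"dx":0,"dy":0,"dz":0,"wx":0,"wy":0,"wz":0},
  {"dx":0,"dy":0,"dz":0,"wx":0,"wy":0,"wz":0},
], grip=-1, force=20)

```text
time: 28.6
ee_pos: [0.445, -0.2545, 0.0452]
orientation: [-0.0, 0.676, 0.737, 0.0]
force: [-0.2, -0.2, -0.5]
width: 0.0248
```

Emit:
apply_moves([
  {"dx":0,"dy":0,"dz":3,"wx":0,"wy":0,"wz":0},
  {"dx":0,"dy":0,"dz":8,"wx":0,"wy":0,"wz":0},
  {"dx":0,"dy":0,"dz":15,"wx":0,"wy":0,"wz":0},
  {"dx":0,"dy":0,"dz":22,"wx":0,"wy":0,"wz":0},
  {"dx":0,"dy":0,"dz":28,"wx":0,"wy":0,"wz":0},
  {"dx":0,"dy":0,"dz":30,"wx":0,"wy":0,"wz":0},
  {"dx":0,"dy":0,"dz":30,"wx":0,"wy":0,"wz":0},
])

```text
time: 29.3
ee_pos: [0.4451, -0.2546, 0.0756]
orientation: [0.0, 0.676, 0.737, -0.0]
force: [-0.0, 0.1, -1.5]
width: 0.0253
```

Emit:
apply_moves([
  {"dx":0,"dy":0,"dz":8,"wx":0,"wy":0,"wz":0},
  {"dx":0,"dy":0,"dz":25,"wx":0,"wy":0,"wz":0},
  {"dx":0,"dy":0,"dz":48,"wx":0,"wy":0,"wz":0},
  {"dx":0,"dy":0,"dz":74,"wx":0,"wy":0,"wz":0},
  {"dx":0,"dy":0,"dz":100,"wx":0,"wy":0,"wz":0},
  {"dx":0,"dy":0,"dz":125,"wx":0,"wy":0,"wz":0},
  {"dx":0,"dy":0,"dz":145,"wx":0,"wy":0,"wz":0},
  {"dx":0,"dy":0,"dz":156,"wx":0,"wy":0,"wz":0},
  {"dx":0,"dy":0,"dz":160,"wx":0,"wy":0,"wz":0},
  {"dx":0,"dy":0,"dz":160,"wx":0,"wy":0,"wz":0},
])

```text
time: 30.3
ee_pos: [0.4449, -0.2544, 0.235]
orientation: [-0.0, 0.676, 0.737, -0.0]
force: [-0.3, -0.1, -0.6]
width: 0.0245
```

Emit:
apply_moves([
  {"dx":3,"dy":7,"dz":0,"wx":0,"wy":0,"wz":0},
  {"dx":9,"dy":22,"dz":0,"wx":0,"wy":0,"wz":0},
  {"dx":18,"dy":44,"dz":0,"wx":0,"wy":0,"wz":0},
  {"dx":29,"dy":71,"dz":0,"wx":0,"wy":0,"wz":0},
  {"dx":41,"dy":100,"dz":0,"wx":0,"wy":0,"wz":0},
  {"dx":53,"dy":130,"dz":0,"wx":0,"wy":0,"wz":0},
  {"dx":65,"dy":160,"dz":0,"wx":0,"wy":0,"wz":0},
  {"dx":77,"dy":190,"dz":0,"wx":0,"wy":0,"wz":0},
  {"dx":90,"dy":220,"dz":0,"wx":0,"wy":0,"wz":0},
  {"dx":102,"dy":250,"dz":0,"wx":0,"wy":0,"wz":0},
])

```text
time: 31.3
ee_pos: [0.5471, -0.0026, 0.2342]
orientation: [-0.001, 0.676, 0.737, -0.0]
force: [0.3, -0.1, -1.7]
width: 0.0251
```

Emit:
apply_moves([
  {"dx":12,"dy":30,"dz":0,"wx":0,"wy":0,"wz":0},
  {"dx":24,"dy":60,"dz":0,"wx":0,"wy":0,"wz":0},
  {"dx":36,"dy":88,"dz":0,"wx":0,"wy":0,"wz":0},
  {"dx":46,"dy":113,"dz":0,"wx":0,"wy":0,"wz":0},
  {"dx":54,"dy":132,"dz":0,"wx":0,"wy":0,"wz":0},
  {"dx":58,"dy":142,"dz":0,"wx":0,"wy":0,"wz":0},
  {"dx":58,"dy":142,"dz":0,"wx":0,"wy":0,"wz":0},
  {"dx":58,"dy":142,"dz":0,"wx":0,"wy":0,"wz":0},
  {"dx":58,"dy":142,"dz":0,"wx":0,"wy":0,"wz":0},
  {"dx":58,"dy":142,"dz":0,"wx":0,"wy":0,"wz":0},
])

```text
time: 32.3
ee_pos: [0.6049, 0.1367, 0.2354]
orientation: [0.0, 0.677, 0.736, -0.0]
force: [0.5, 0.7, -2.1]
width: 0.0245
```

Emit:
apply_moves([
  {"dx":0,"dy":1,"dz":-8,"wx":0,"wy":0,"wz":0},
  {"dx":0,"dy":1,"dz":-25,"wx":0,"wy":0,"wz":0},
  {"dx":0,"dy":1,"dz":-48,"wx":0,"wy":0,"wz":0},
  {"dx":0,"dy":1,"dz":-73,"wx":0,"wy":0,"wz":0},
  {"dx":0,"dy":1,"dz":-98,"wx":0,"wy":0,"wz":0},
  {"dx":0,"dy":1,"dz":-121,"wx":0,"wy":0,"wz":0},
  {"dx":0,"dy":1,"dz":-140,"wx":0,"wy":0,"wz":0},
  {"dx":0,"dy":1,"dz":-154,"wx":0,"wy":0,"wz":0},
  {"dx":0,"dy":1,"dz":-163,"wx":0,"wy":0,"wz":0},
  {"dx":0,"dy":1,"dz":-167,"wx":0,"wy":0,"wz":0},
])

```text
time: 33.3
ee_pos: [0.6046, 0.1383, 0.0673]
orientation: [-0.0, 0.676, 0.737, -0.0]
force: [-0.8, 0.2, -0.6]
width: 0.0246
```

Emit:
apply_moves([
  {"dx":0,"dy":0,"dz":-1.5,"wx":0,"wy":0,"wz":0},
  {"dx":0,"dy":0,"dz":-3,"wx":0,"wy":0,"wz":0},
  {"dx":0,"dy":0,"dz":-4,"wx":0,"wy":0,"wz":0},
  {"dx":0,"dy":0,"dz":-4.5,"wx":0,"wy":0,"wz":0},
  {"dx":0,"dy":0,"dz":-4.5,"wx":0,"wy":0,"wz":0},
  {"dx":0,"dy":0,"dz":-4.5,"wx":0,"wy":0,"wz":0},
])

```text
time: 33.9
ee_pos: [0.6051, 0.1385, 0.0639]
orientation: [0.0, 0.676, 0.737, 0.0]
force: [-0.2, -0.7, -1.0]
width: 0.025
```

Emit:
apply_moves([
  {"dx":0,"dy":0,"dz":-0.5,"wx":0,"wy":0,"wz":0},
  {"dx":0,"dy":0,"dz":-1,"wx":0,"wy":0,"wz":0},
  {"dx":0,"dy":0,"dz":-1.5,"wx":0,"wy":0,"wz":0},
  {"dx":0,"dy":0,"dz":-1.5,"wx":0,"wy":0,"wz":0},
])

```text
time: 34.3
ee_pos: [0.6054, 0.1385, 0.063]
orientation: [0.0, 0.676, 0.737, 0.001]
force: [0.3, -0.0, 5.2]
width: 0.0248
```

In contact with the plinth. I'll release, lift and back away.

Emit:
apply_moves([
  {"dx":0,"dy":0,"dz":0,"wx":0,"wy":0,"wz":0},
  {"dx":0,"dy":0,"dz":0,"wx":0,"wy":0,"wz":0},
  {"dx":0,"dy":0,"dz":0,"wx":0,"wy":0,"wz":0},
  {"dx":0,"dy":0,"dz":0,"wx":0,"wy":0,"wz":0},
  {"dx":0,"dy":0,"dz":0,"wx":0,"wy":0,"wz":0},
  {"dx":0,"dy":0,"dz":0,"wx":0,"wy":0,"wz":0},
  {"dx":0,"dy":0,"dz":0,"wx":0,"wy":0,"wz":0},
  {"dx":0,"dy":0,"dz":0,"wx":0,"wy":0,"wz":0},
], grip=1)

```text
time: 35.1
ee_pos: [0.605, 0.1385, 0.0622]
orientation: [-0.0, 0.676, 0.737, -0.0]
force: [-0.3, -0.2, -0.1]
width: 0.0863
```

Emit:
apply_moves([
  {"dx":0,"dy":0,"dz":10,"wx":0,"wy":0,"wz":0},
  {"dx":0,"dy":0,"dz":35,"wx":0,"wy":0,"wz":0},
  {"dx":0,"dy":0,"dz":70,"wx":0,"wy":0,"wz":0},
  {"dx":0,"dy":0,"dz":110,"wx":0,"wy":0,"wz":0},
  {"dx":0,"dy":0,"dz":145,"wx":0,"wy":0,"wz":0},
  {"dx":-20,"dy":15,"dz":160,"wx":0,"wy":0,"wz":0},
  {"dx":-50,"dy":40,"dz":160,"wx":0,"wy":0,"wz":0},
  {"dx":-80,"dy":70,"dz":160,"wx":0,"wy":0,"wz":0},
  {"dx":-110,"dy":100,"dz":160,"wx":0,"wy":0,"wz":0},
  {"dx":-140,"dy":130,"dz":160,"wx":0,"wy":0,"wz":0},
])

```text
time: 36.1
ee_pos: [0.4636, 0.2694, 0.2231]
orientation: [0.0, 0.676, 0.737, 0.0]
force: [1.0, -0.2, 0.2]
width: 0.0882
```

Emit:
apply_moves([
  {"dx":-25,"dy":25,"dz":0,"wx":0,"wy":0,"wz":0},
  {"dx":-50,"dy":50,"dz":0,"wx":0,"wy":0,"wz":0},
  {"dx":-70,"dy":70,"dz":0,"wx":0,"wy":0,"wz":0},
  {"dx":-70,"dy":70,"dz":0,"wx":0,"wy":0,"wz":0},
  {"dx":-70,"dy":70,"dz":0,"wx":0,"wy":0,"wz":0},
  {"dx":-70,"dy":70,"dz":0,"wx":0,"wy":0,"wz":0},
])

```text
time: 36.7
ee_pos: [0.3957, 0.3379, 0.2225]
orientation: [0.0, 0.677, 0.736, 0.0]
force: [0.4, 0.1, -0.6]
width: 0.0882
```

```bash
python3 - <<'E'
from h import *
a=ctrl.camera("scene")[:,:,::-1];b=ctrl.camera("top")[:,:,::-1]
cv2.imwrite("pics/k.png",np.hstack([cv2.resize(a[160:340,170:450],(560,360)),cv2.resize(b[130:310,200:320],(240,360))]))
X={1:(.630,-.162,.168),2:(.622,-.062,.143),3:(.6135,.038,.118),4:(.605,.138,.093)}
r={}
for n,i in(("scene",a),("top",b)):
  h=cv2.cvtColor(i.copy(),cv2.COLOR_BGR2HSV).astype(int);m=(h[:,:,0]<19)&(h[:,:,0]>12)&(h[:,:,1]>90)&(h[:,:,1]<164)&(h[:,:,2]>90)
  cs=[c[0] for c in comps(m,40,300)]
  for k in X: r[n,k]=min(cs,key=lambda c:np.hypot(*(np.array(c)-proj(n,X[k]))))
for k in X: x,e=tri(r["top",k],r["scene",k]);print(k,np.round(x,4),round(e,4),"off mark mm",np.round((x-X[k])*1000,1))
E
```

```text
1 [ 0.631  -0.1622  0.1693] 0.0004 off mark mm [ 1.  -0.2  1.3]
2 [ 0.6225 -0.0621  0.1449] 0.0014 off mark mm [ 0.5 -0.1  1.9]
3 [0.6154 0.0376 0.1209] 0.0026 off mark mm [ 1.9 -0.4  2.9]
4 [0.6067 0.14   0.0955] 0.004 off mark mm [1.7 2.  2.5]
```

View pics/k.png

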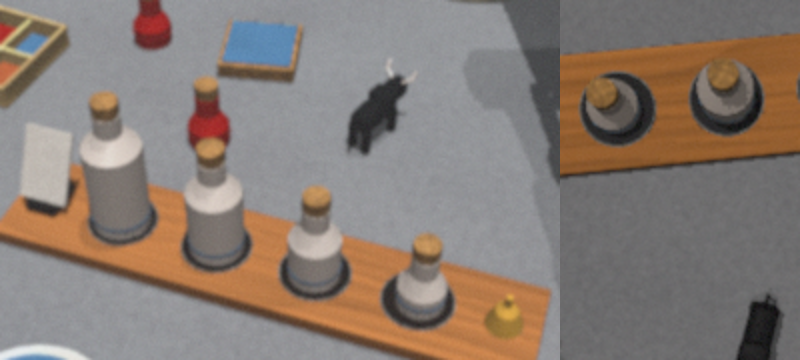

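All four bottles stand upright and centred on their marks, and the gripper is clear. I'll hand in.

```bash
python3 -c "
from plant import ctrl
print(ctrl.finish_job())"
```

```text
the job is handed in; nothing more can be done
None
```

I gripped each bottle by the neck, with the jaws across the row, and set it down on the plinth in order of height: 1, 2, 3, 4 starting from the card. I released each one only after the force reading showed it had touched down. The job was handed in at about 37 s of the 120 s allowed.

- **Placement:** the final triangulation put every bottle's cork within about 3 mm of its mark centre, against the 14 mm allowed.
- **Heights:** measured cork heights came out 1 to 3 mm above expected. The two camera views disagreed by up to 4 mm, worst for bottle 4, which I put down to calibration error.
- **Other checks:** all four look upright in the last pictures, the bull looks where it was, and the gripper is clear. No check failed, but the hand-in reports no verdict.

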